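# Shift the pigment jar mill from second to third

### The job

The pigment jar mill on the painter's table is standing in second gear, its lever in the near left slot of the H gate. Using only your fingertips and never gripping it, push the lever gently out to the cross channel, across to the right, then forward (away from you) until it is fully home in third, the far right slot, and leave it there with your hand clear. Do not run it into the first (far left) or fourth (near right) slot on the way, do not lean hard on it, and leave everything else where it stands.

Things in the scene. Friction and masses are not known exactly. Their poses are not given: they have to be found in the camera images.
- mill: The grey jar mill, bolted down. Origin on the table under the middle of the gear gate; x points forward (away from the operator), y to the operator's left, z up; it is turned by up to 0.25 rad from the robot's axes. In this frame, mm: gearbox x -95..115, y -85..85, flat top at z 128; roller bed y -485..-85, its lying jar up to z 240; motor y 85..200, up to z 146.
- gate_mid (a point): Middle of the H gate, at the top face (136 above the table) of its steel plate, 92 (x) by 78 (y). In the mill's frame the H opening has two slots along x, 14 wide, at y +15 and -15, each reaching x -29..29, joined at x 0 by a cross channel 16 wide along y. First: far left (+x,+y); second: near left (-x,+y); third: far right (+x,-y); fourth: near right (-x,-y).
- knob (a point): Centre of the black ball knob, 36 across, on the lever, a 10 mm rod that pivots both ways about a point 64 below gate_mid; knob to pivot 170, so the knob is about 242 above the table when upright. In the mill's frame the knob's centre is near x -57, y 39 hard home in second; x 0, y 41 in neutral left; x 0, y -41 in neutral right; x 57, y -39 hard home in third.
- lever_side (a joint): Sideways lean of the lever about the pivot, rad: -0.26 to -0.23 in the left slots, 0 midway, 0.23 to 0.26 in the right slots. Stays where it is left; about 2 N at the knob moves it.
- lever_fore (a joint): Forward lean of the lever, rad: 0 in the cross channel (play about 0.045 either way), about +0.345 hard against the far end of a slot, -0.345 against the near end; at the start between -0.335 and -0.25. Stays where it is left, no spring and no detent; 2 to 4 N at the knob moves it.
- jar_centre (a point): Centre of the porcelain body, 120 in diameter and 150 long, of the grinding jar that lies loose on the two rollers, along the mill's y, 180 above the table; its clamped lid stands out 50 more towards the gearbox. To be left alone.
- pigment_pot: Small loose screw-top pot, 34 in diameter, 42 high, standing on the gearbox top at its far left corner; origin under its middle. To be left alone.
- green_cup: Loose plastic cup, 72 in diameter, 85 high, on the table to the left; origin under its middle. To be left alone.
- clay_cup: Loose clay cup, 76 in diameter, 80 high, on the table to the left; origin under its middle. To be left alone.
- paint_tin: Loose closed paint tin, 74 in diameter, 90 high, on the table to the left; origin under its middle. To be left alone.
- brush_jar: Loose white pot holding upright brushes, 76 in diameter, 240 high with the brushes, on the table to the near right; origin under its middle. To be left alone.
- brush: Loose brush lying on the table between robot and mill. To be left alone.
- spatula: Loose paint spatula with a square blade, 200 long, lying on the table between robot and mill. To be left alone.

How it is judged (in metres and radians):
On the way, in this order (a step that is already met when the one before it is completed fails the run):
1. the lever is brought out of second to the cross channel on the left (value of joint lever_fore above -0.13 rad and value of joint lever_side below -0.1 rad).
2. the lever is pushed across the channel to the right (value of joint lever_side above 0.15 rad and value of joint lever_fore between -0.17 and 0.17 rad).
3. the lever is pushed forward, fully home in third (value of joint lever_side above 0.18 rad and value of joint lever_fore above 0.305 rad), for 0.2 s.
At the end, for the whole second after the job is handed in: The lever rests in the far right slot (sideways lean over 0.18 rad) and fully home (forward lean over 0.305 rad, that is within about 7 mm of the end at the knob), at rest, and every loose thing is within 25 mm of where it stood (all of step 3 and velocity of joint lever_fore between -0.05 and 0.05 rad/s and distance of each of jar_centre, pigment_pot, green_cup, clay_cup, paint_tin, brush_jar, brush, spatula from where it was at the start of the episode below 0.025 m); the robot touches nothing.
It fails at once if the lever is run into first (far left slot, forward lean over 0.22 rad) (value of joint lever_side below 0 rad and value of joint lever_fore above 0.22 rad).
It fails at once if the lever is run into fourth (near right slot, leaning back over 0.22 rad) (value of joint lever_side above 0 rad and value of joint lever_fore below -0.22 rad).
It fails at once if the lever is gripped or leaned on hard (over 30 N between fingers and lever) (contact force between the fingers and lever_fore above 30 N).
It fails at once if the lever is pushed with the arm or the gripper's body instead of the fingers (contact force between the arm and lever_fore above 2 N).
It fails at once if something else is knocked, lifted or carried off (moved over 25 mm) (distance of any of jar_centre, pigment_pot, green_cup, clay_cup, paint_tin, brush_jar, brush, spatula from where it was at the start of the episode above 0.025 m).
It also fails if it takes over 56 s, if anything falls off the work surface, if the arm or the gripper's body presses on something with over 40 N, if the wrist force passes 120 N, or if a joint passes its speed limit or range.

### The arm

A 7-joint arm with a two-finger parallel gripper is mounted at the origin on the work surface. World frame = base frame: x ahead of the robot, y to its left, z up, the work surface at z = 0. Lengths are in mm, angles in rad, forces in N, time in s.
With the tool pointing down it reaches from about 400 to 875 mm from the base axis. Payload 4.4 kg.
Tool frame: the origin (TCP) lies at the very end of the fingers, on their centre line; the grasp point (between the pads) lies 19 mm behind it; y points along the fingers, x is the direction in which the jaws open and shut, and the axes are right-handed (so a half turn about y gives the same grasp; the last joint's range is limited). The gripper opens to 85 mm and grips with 20 to 120 N. Pads are 22 mm wide; open, the fingers measure 114 mm over their backs; the gripper's body (76 mm by 85 mm) begins 54 mm behind the grasp point. The pads swing forward as they close: fully open they stand 13 mm farther back than shut.
Start: joints at [1.165, 0.628, 0.038, 1.517, -0.027, 0.996, -0.02], TCP at [216.672, -612.839, 231.313] pointing down, gripper open.
Joint ranges: [-3.06, 3.06], [-0.37, 2.12], [-1.25, 1.32], [0.18, 2.47], [-1.1, 4.24], [0.23, 1.98], [-2.94, 2.94]. Speed limits (rad/s): [2.57, 2.57, 3.14, 3.14, 3.14, 3.14, 3.14].

### API

Orientations are given as [roll, pitch, yaw] about the fixed x, y, z axes, in that order (R = Rz(yaw) Ry(pitch) Rx(roll)).
In Python, from cell import ctrl, get_image, nets gives the robot as it stands. The module is installed in compiled form; this text tells all that it offers.
- The arm moves only by the tool step_arm, never from a script. Its argument "moves" is text: rows parted by semicolons, each of 7 numbers parted by spaces: the shift along the tool's x, y, z normalised to -1 to 1, where 1 is 0.05 m, then the turn, a rotation vector about the tool's x, y, z normalised to -1 to 1, where 1 is 0.12 rad, then the opening, from 0 (shut) to 1 (fully open). A call has 1 to 20 rows; each row shifts and turns the commanded pose from where the row before left it, along the tool's axes as they then stand; what a row does not reach is not made up. A row lasts 1/10 s, in which the tool goes at most 50 mm and 8.59 degrees, less where a joint would pass 70% of its speed; a pose out of reach is approached as far as the arm can. A call with a number of a shift or a turn outside -1 to 1 is refused whole. A call with a gripper value outside its range is refused whole. The fingers move at their own pace and stop on an object; the grip force is fixed at half the most. Time passes only in rows, so rows that do not move let the fingers close. It gives the time, the measured TCP pose, the force and the opening at its end, in the units of the state.
- ctrl.read_state(): the state, without advancing time (a new reading comes with each control period).
- get_image(name): name is "side" or "top" or "wrist"; returns a dict with "color" (400x640x3 uint8, blue, green, red), "vertical_fov" (degrees; the focal length in pixels is half the picture's height over the tangent of half this angle, whatever the lens; pixels are square), "cx", "cy" (the principal point, pixels), "k1" (the pictures are not rectified: a ray, as slopes to the right and down, at radius r is drawn at 1 + k1 r^2 times it, then the intrinsics apply), "R" (3x3) and "t" (3): a world point X has camera coordinates R X + t; the wrist camera has in their place "T_tool_cam" (4x4, takes a point from camera to tool coordinates, whose origin is the TCP and whose axes are the tool frame's). Camera axes: x right, y down, z forward; pixel columns grow to the right and rows downward; lengths in mm; the calibration is good to about 2 mm. A picture is of the moment at which its call begins: read the wrist's pose just before it. There is no depth.
- ctrl.finish_job(): hands the job in, once; it reports no verdict.
Trained networks look in a picture, given as the dict that the camera call returned (one of the last four; its "shot" number tells which), for a name from the list of things; names that differ only in an ending like _2 or _b are one class to them, and where a whole thing is asked for, a point or a joint stands for the part that bears it (a point fixed in the world has none). Each returns a list of dicts, best first, with "conf" (0 to 1); they miss things now and then, are a little off and sometimes report something else, mostly with a low value. They report only what shows in the picture. A call takes as long as a camera call.
- nets.find_in(picture, target): "position" ([x, y, z] in mm, in world coordinates, good to about 4 mm: the middle of the surface that is visible of it).
- nets.cut_out(picture, target): "pixels" (400x640 bool, what is visible of it).
- nets.place_of(picture, target): "position" ([x, y, z] in mm, in world coordinates, good to about 4 mm: a listed point, or the origin of a listed thing).
The state is a dict: "clock": time; "qpos": joint angles; "qd": joint speeds; "tau": joint torques, N m; "eef_pos": TCP position; "tool_rot": TCP orientation; "force": force on the tool from outside, world axes, zero at the start; "torque": the same for the moment, N m; "width": finger opening in mm.
Only numpy, scipy, OpenCV 4.12 (cv2) and the standard library are available. Lean on these libraries where they do the work, as an engineer would, in place of code of your own. Each camera call takes 0.05 s, during which the arm holds its last target.

## Working session

There is one attempt and no reset: what is moved stays moved. The work goes in short steps, Python scripts to look and compute and a tool call to move; the robot and the scene stay as the last step left them, time stands still between calls to the robot, and variables do not carry over. Pictures are saved under pics/ and viewed, and the job is handed in when it is done.

Besides the shell and the picture viewer there is one more tool, called after "Emit:" as name(argument=value, ...) on one line, values as JSON. step_arm: Moves the arm, as the interface text tells. Scaled input: -1 to 1 covers 0.05 m each way for a shift and 0.12 rad each way for a turn. Its arguments: {"type":"object","properties":{"moves":{"type":"string"}},"required":["moves"]}

```bash
ls; mkdir -p pics; python3 - <<'E'
from cell import ctrl,get_image,nets
import cv2
s=ctrl.read_state(); print({k:s[k] for k in('clock','eef_pos','tool_rot','width','force')})
for n in('side','top'):
    p=get_image(n); cv2.imwrite(f'pics/{n}0.png',p['color'])
    print(n,p['vertical_fov'],p['R'],p['t'])
    for t in('mill','gate_mid','knob','jar_centre','pigment_pot','green_cup','clay_cup','paint_tin','brush_jar','brush','spatula'):
        r=nets.place_of(p,t); print(t,[(x['position'],x['conf']) for x in r[:2]])
print(ctrl.read_state()['clock'])
E
```

```text
pics
{'clock': 0.0, 'eef_pos': array([ 216.47468157, -612.22670872,  230.38836184]), 'tool_rot': array([-1.57079301,  0.00191211, -1.23098478]), 'width': 85.21549640455136, 'force': array([-0.30620807,  0.43593675, -0.20867381])}
side 44.27331952093937 [[-0.73384055 -0.67928274  0.00728027]
 [-0.33388965  0.35133202 -0.87469053]
 [ 0.59160439 -0.64431418 -0.48462716]] [ 403.75253966  288.96891192 1527.92579009]
mill [([456.3, 440.3, 4.4], 0.53)]
gate_mid [([618.0, -14.7, 140.3], 0.81)]
knob [([574.9, 36.5, 227.3], 0.5)]
jar_centre [([593.0, -286.8, 182.7], 0.96), ([325.0, 248.3, 0.2], 0.17)]
pigment_pot []
green_cup [([455.5, 436.9, 1.8], 0.92)]
clay_cup [([552.6, 463.5, 1.4], 0.67)]
paint_tin [([669.3, 453.5, -1.2], 0.95)]
brush_jar [([455.3, 436.4, 4.1], 0.64), ([282.9, -319.8, -1.1], 0.61)]
brush [([377.3, 16.8, -1.0], 0.95), ([556.3, 461.7, 0.2], 0.17)]
spatula [([326.7, 247.5, 3.2], 0.87), ([618.2, -12.9, 138.2], 0.39)]
top 51.91335704158449 [[ 0.02931815 -0.99937838  0.01957788]
 [-0.99003235 -0.03173209 -0.13721889]
 [ 0.13775484 -0.01535973 -0.99034725]] [  70.46117715  514.77436503 1298.96001465]
mill [([615.0, -13.0, -0.9], 0.79)]
gate_mid [([620.6, -9.9, 139.4], 0.93)]
knob [([575.8, 31.9, 225.5], 0.44)]
jar_centre []
pigment_pot [([698.3, 22.8, 129.7], 0.68)]
green_cup [([465.6, 441.2, -0.9], 0.71)]
clay_cup [([555.1, 462.7, 0.5], 0.91), ([703.1, 24.5, 128.0], 0.68)]
paint_tin [([670.9, 458.9, -2.6], 0.79)]
brush_jar [([281.1, -319.4, -0.5], 0.86)]
brush [([379.3, 21.1, -1.8], 0.87)]
spatula [([328.0, 251.2, 2.0], 0.79)]
1.2
```

View images.

View pics/side0.png

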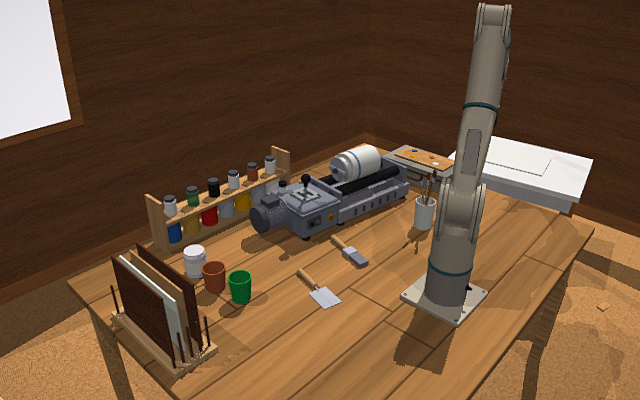

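View pics/top0.png

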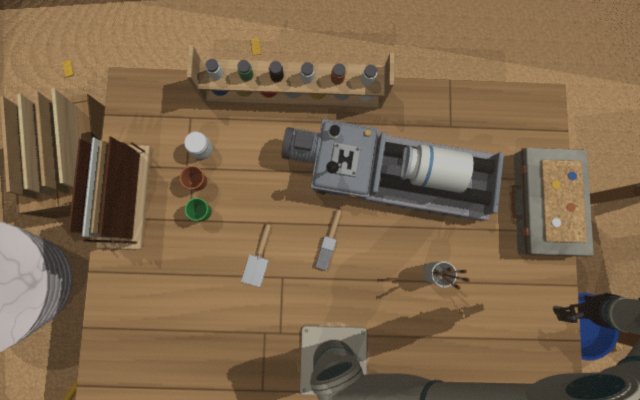

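```bash
cat > h.py <<'E'
import numpy as np, cv2
def proj(p,X):
    X=np.atleast_2d(np.asarray(X,float)); c=X@np.array(p['R']).T+np.array(p['t'])
    s=c[:,:2]/c[:,2:]; r2=(s**2).sum(1,keepdims=True); s=s*(1+p['k1']*r2)
    f=p['color'].shape[0]/2/np.tan(np.radians(p['vertical_fov']/2))
    return s*f+np.array([p['cx'],p['cy']])
def unproj(p,uv,z):
    f=p['color'].shape[0]/2/np.tan(np.radians(p['vertical_fov']/2))
    d=(np.array(uv,float)-[p['cx'],p['cy']])/f; s=d.copy()
    for _ in range(20): s=d/(1+p['k1']*(s**2).sum())
    R=np.array(p['R']);o=-R.T@np.array(p['t']); v=R.T@np.array([s[0],s[1],1]); return o+v*(z-o[2])/v[2]
def mill(g,yaw,P):
    P=np.atleast_2d(P);c,s=np.cos(yaw),np.sin(yaw)
    return np.c_[g[0]+c*P[:,0]-s*P[:,1],g[1]+s*P[:,0]+c*P[:,1],P[:,2]]
E
python3 - <<'E'
from cell import ctrl,get_image,nets
import cv2,pickle
for n in('side','top'):
    p=get_image(n); pickle.dump(dict(p),open(f'{n}.pkl','wb'))
    c=p['color']; 
    r=c[90:220,270:450] if n=='top' else c[150:250,240:400]
    cv2.imwrite(f'pics/{n}z.png',cv2.resize(r,None,fx=4.4 if n=='top' else 5,fy=4.4 if n=='top' else 5,interpolation=cv2.INTER_CUBIC))
E
```

```text
(no output)
```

View pics/topz.png

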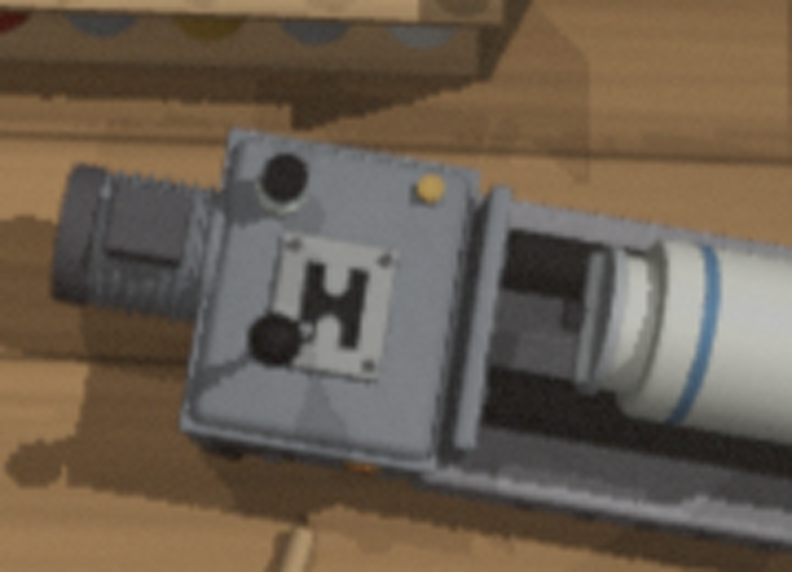

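View pics/sidez.png

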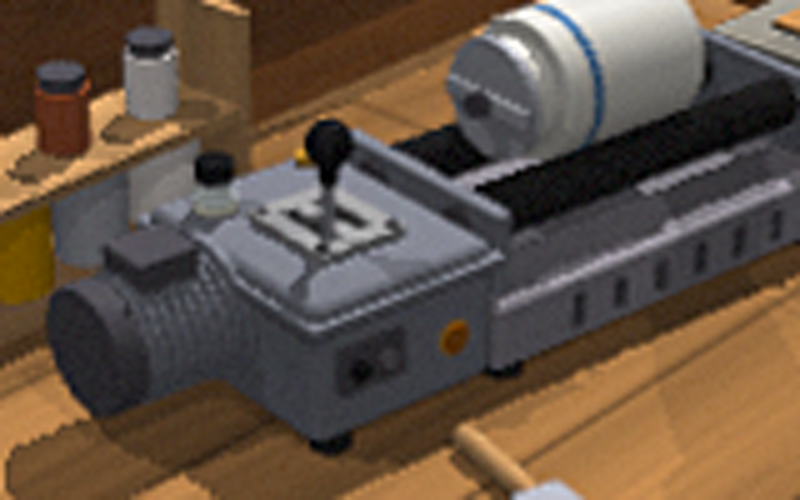

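```bash
python3 - <<'E'
import pickle,numpy as np,cv2
from h import *
from scipy.optimize import least_squares
T=pickle.load(open('top.pkl','rb'));S=pickle.load(open('side.pkl','rb'))
z=lambda a:np.array(a)/4.4+[270,90]-0.4
pl=np.array([[46,39,136],[46,-39,136],[-46,-39,136]])
pz=z([(284,232),(400,251),(378,381)])
# H opening far ends
hz=z([(317,264),(357,348)])
h=np.array([[29,15,136],[-29,-15,136]])
f=lambda v:(proj(T,mill(v[:2],v[2],np.r_[pl,h]))-np.r_[pz,hz]).ravel()
r=least_squares(f,[618,-12,-0.15]);print(r.x,r.fun)
g=r.x
for n,p,sc,off in(('top',T,4.4,(270,90)),('side',S,5,(240,150))):
    c=p['color'];reg=c[90:220,270:450] if n=='top' else c[150:250,240:400]
    im=cv2.resize(reg,None,fx=sc,fy=sc,interpolation=cv2.INTER_CUBIC)
    def D(P,col):
        uv=(proj(p,mill(g[:2],g[2],P))-off+0.4)*sc
        cv2.polylines(im,[uv.astype(int).reshape(-1,1,2)],True,col,1)
    D([[46,39,136],[46,-39,136],[-46,-39,136],[-46,39,136]],(0,255,0))
    D([[115,85,128],[115,-85,128],[-95,-85,128],[-95,85,128]],(0,255,255))
    D([[29,22,136],[29,8,136],[8,8,136],[8,-8,136],[29,-8,136],[29,-22,136],[-29,-22,136],[-29,-8,136],[-8,-8,136],[-8,8,136],[-29,8,136],[-29,22,136]],(0,0,255))
    for fo in (-.335,-.29,-.25):
        k=[170*np.sin(fo)*1,39.5,72+np.sqrt(170**2-(170*np.sin(fo))**2-39.5**2)]
        uv=(proj(p,mill(g[:2],g[2],k))[0]-off+0.4)*sc
        cv2.circle(im,tuple(uv.astype(int)),2,(255,0,255),-1)
    cv2.imwrite(f'pics/{n}fit.png',im)
E
```

```text
[ 6.15205225e+02 -1.19517832e+01 -1.10935550e-01] [ 0.7246171   0.50423759 -0.38046878 -0.20810586  0.87312397 -0.4575857
  0.27758776 -0.29624357 -1.49267716  0.46459129]
```

View pics/topfit.png

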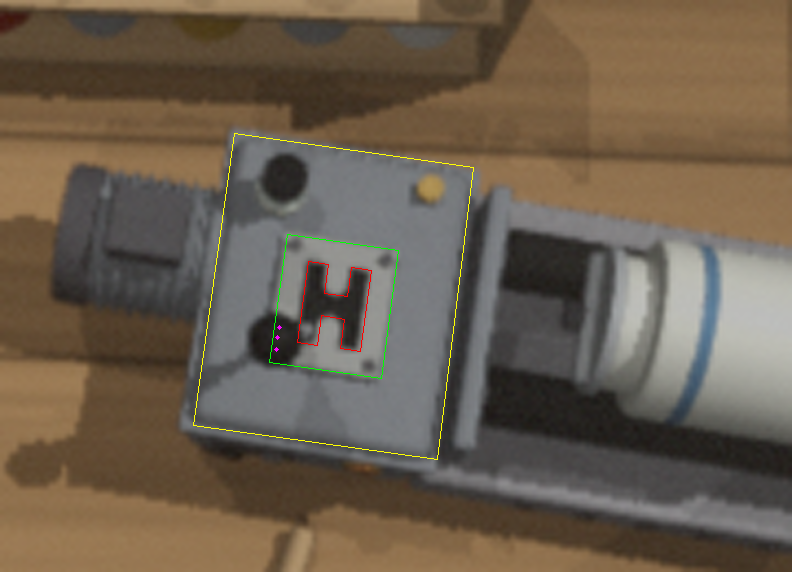

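View pics/sidefit.png

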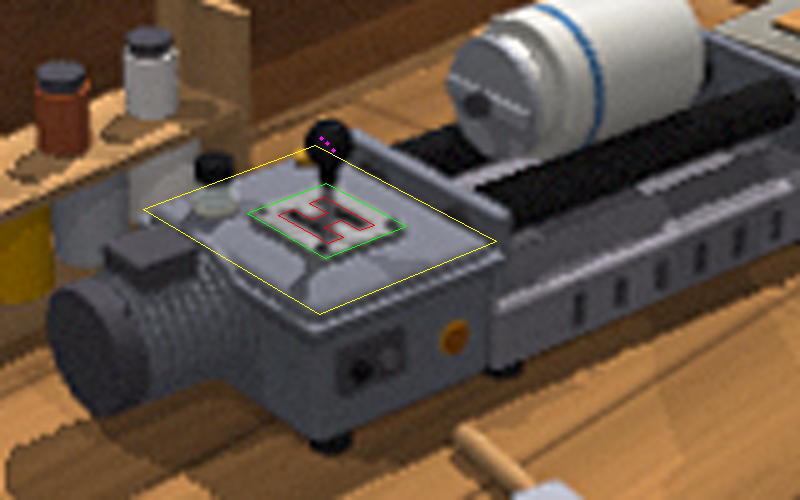

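```bash
python3 - <<'E'
import pickle,numpy as np,cv2
from h import *
T=pickle.load(open('top.pkl','rb'))
c=T['color'];r=cv2.resize(c[100:230,270:520],None,fx=3.2,fy=3.2,interpolation=cv2.INTER_CUBIC)
cv2.imwrite('pics/bed.png',r)
big=cv2.resize(c[100:230,270:520],None,fx=4,fy=4,interpolation=cv2.INTER_CUBIC)
L=cv2.createLineSegmentDetector().detect(cv2.cvtColor(big,cv2.COLOR_BGR2GRAY))[0][:,0]
for l in L:
    a=l[:2]/4+[270,100]-.4;b=l[2:]/4+[270,100]-.4
    if np.hypot(*(b-a))<22: continue
    A=unproj(T,a,110);B=unproj(T,b,110);d=B-A;ang=np.arctan2(d[1],d[0])
    y=(ang+np.pi/4)%(np.pi/2)-np.pi/4
    print(a.round(),b.round(),round(float(np.hypot(*d[:2]))),'yaw',round(float(y),3))
E
```

```text
[410. 148.] [407. 171.] 72 yaw -0.156
[385. 141.] [409. 145.] 75 yaw -0.137
[317. 189.] [349. 194.] 98 yaw -0.136
[381. 133.] [373. 191.] 186 yaw -0.141
[396. 204.] [454. 213.] 183 yaw -0.136
[498. 204.] [501. 178.] 83 yaw -0.133
[499. 152.] [493. 210.] 187 yaw -0.14
[435. 188.] [459. 192.] 77 yaw -0.133
[413. 217.] [386. 212.] 85 yaw -0.15
[444. 222.] [414. 217.] 92 yaw -0.135
[403. 175.] [407. 148.] 89 yaw -0.142
[270. 222.] [327. 223.] 173 yaw -0.001
[519. 130.] [465. 128.] 174 yaw -0.0
[403. 126.] [360. 124.] 137 yaw 0.002
[465. 128.] [424. 126.] 129 yaw 0.001
```

View pics/bed.png

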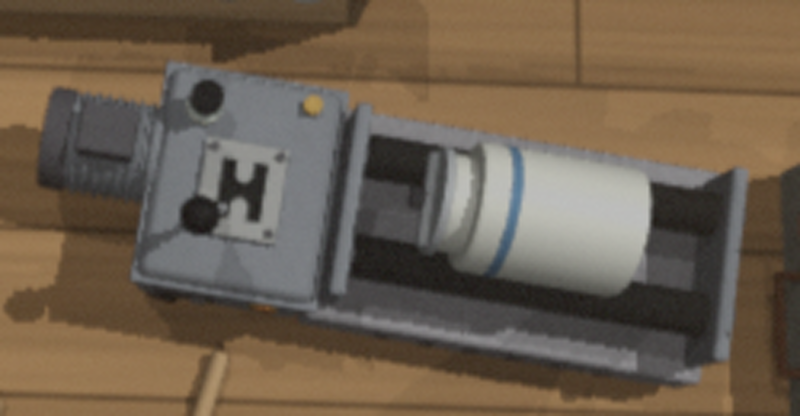

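```bash
cat >> h.py <<'E'
YAW=-0.138; G=np.array([617.,-12.])
def tomill(P):
    P=np.asarray(P,float);d=P[:2]-G;c,s=np.cos(YAW),np.sin(YAW)
    return np.array([c*d[0]+s*d[1],-s*d[0]+c*d[1],P[2]])
E
python3 - <<'E'
import pickle,numpy as np,cv2
from h import *
from scipy.optimize import least_squares
T=pickle.load(open('top.pkl','rb'));S=pickle.load(open('side.pkl','rb'))
z=lambda a:np.array(a)/4.4+[270,90]-0.4
pl=np.array([[46,39,136],[46,-39,136],[-46,-39,136]]);pz=z([(284,232),(400,251),(378,381)])
h=np.array([[29,15,136],[-29,-15,136]]);hz=z([(317,264),(357,348)])
f=lambda v:(proj(T,mill(v,YAW,np.r_[pl,h]))-np.r_[pz,hz]).ravel()
print(least_squares(f,[618,-12]).x)
# side: plate corners from the zoom: left, top?, right, bottom
zs=lambda a:np.array(a)/5+[240,150]-0.4
ps=zs([(250,213),(403,229),(325,261)])
q=np.array([[46,39,136],[-46,-39,136],[-46,39,136]])
f2=lambda v:(proj(S,mill(v,YAW,q))-ps).ravel()
r=least_squares(f2,[618,-12]);print(r.x,r.fun)
from cell import get_image
w=get_image('wrist');print(w['T_tool_cam']);cv2.imwrite('pics/w0.png',w['color'])
E
```

```text
[615.45035386 -11.7380614 ]
[613.77436375 -10.89552766] [-0.43223603  0.20141853  0.68499324 -0.07372426 -0.25092739 -0.18224379]
[[ 9.99999940e-01  2.43848089e-04  2.47680349e-04 -1.91297747e-01]
 [-1.73048913e-04 -2.68702390e-01  9.63223232e-01 -1.42313940e+02]
 [ 3.01432446e-04 -9.63223217e-01 -2.68702332e-01  6.86930215e+01]
 [ 0.00000000e+00  0.00000000e+00  0.00000000e+00  1.00000000e+00]]
```

Emit:
step_arm(moves="0 -1 0 0 0 0 0; 0 -1 0 0 0 0 0; 0 -0.6 0 0 0 0 0; 0 0 0 0 -1 0 0; 0 0 0 0 -1 0 0; 0 0 0 0 -1 0 0; 0 0 0 0 -1 0 0; 0 0 0 0 -1 0 0; 0 0 0 0 -1 0 0; 0 0 0 0 -1 0 0; 0 0 0 0 -1 0 0; 0 0 0 0 -1 0 0; 0 0 0 0 -0.1 0 0; 0 0 0 0 0 0 0; 0 0 0 0 0 0 0")

```text
clock: 2.85
eef_pos: [216.6, -612.8, 361.3]
tool_rot: [-1.571, 0.0, -0.141]
force: [-0.1, 0.1, -0.3]
width: -0.2
```

Emit:
step_arm(moves="0.4 0 0.3 0 0 0 0; 0.4 0 0.7 0 0 0 0; 0.4 0 0.8 0 0 0 0; 0.4 0 0.8 0 0 0 0; 0.4 0 0.8 0 0 0 0; 0.4 0 0.8 0 0 0 0; 0.4 0 0.8 0 0 0 0; 0.4 0 0.8 0 0 0 0; 0.4 0 0.8 0 0 0 0; 0.4 0 0.8 0 0 0 0; 0 0 0.8 0 0 0 0; 0 0 0.8 0 0 0 0; 0 0 0.8 0 0 0 0; 0 0 0.8 0 0 0 0; 0 0 0.8 0 0 0 0; 0 0 0.8 0 0 0 0; 0 0 0.8 0 0 0 0; 0 0 0.7 0 0 0 0; 0 0 0.3 0 0 0 0; 0 0 0 0 0 0 0")

```text
clock: 4.85
eef_pos: [511.7, 55.8, 361.5]
tool_rot: [-1.569, -0.0, -0.135]
force: [-0.1, 0.2, 0.1]
width: 0.0
```

```bash
sed -i 's/617.,-12/616.,-12/' h.py; python3 - <<'E'
from cell import ctrl,get_image,nets
from h import *
s=ctrl.read_state();print(s['clock'],s['eef_pos'],s['tool_rot'],tomill(s['eef_pos']),s['force'],s['qpos'])
for n in('side','top','wrist'):
    p=get_image(n);cv2.imwrite(f'pics/{n}1.png',p['color'])
    r=nets.place_of(p,'knob');print(n,[(x['position'],x['conf'],tomill(x['position']).round(1)) for x in r[:2]])
    r=nets.place_of(p,'gate_mid');print(n,[(x['position'],x['conf'],tomill(x['position']).round(1)) for x in r[:2]])
E
```

```text
4.85 [511.72791472  55.79061617 361.53054874] [-1.56929430e+00 -3.32929848e-04 -1.35002769e-01] [-112.60622137   52.80221888  361.53054874] [-0.11365826  0.17598671  0.137513  ] [ 0.17082038  0.32745369 -0.45792622  1.68818736  0.15427591  1.16113698
 -0.46255315]
side [([573.8, 36.3, 229.3], 0.4, array([-48.4,  42. , 229.3]))]
side [([622.6, -13.9, 138.9], 0.84, array([  6.8,  -1. , 138.9])), ([556.3, 464.1, -1.7], 0.52, array([-124.6,  463.4,   -1.7]))]
top []
top []
wrist [([575.1, 33.0, 225.6], 0.58, array([-46.7,  38.9, 225.6]))]
wrist [([618.1, -11.2, 135.7], 0.89, array([  2. ,   1.1, 135.7]))]
```

View pics/side1.png

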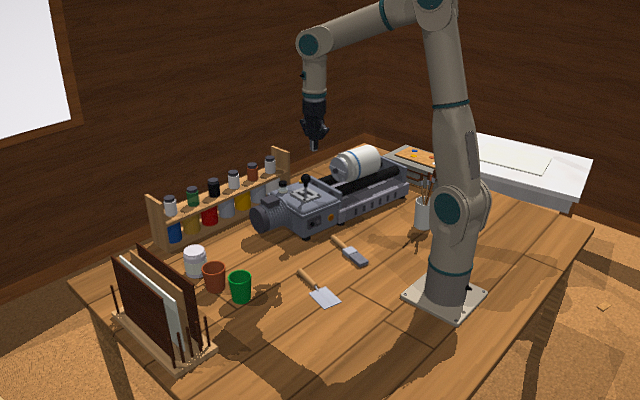

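View pics/wrist1.png

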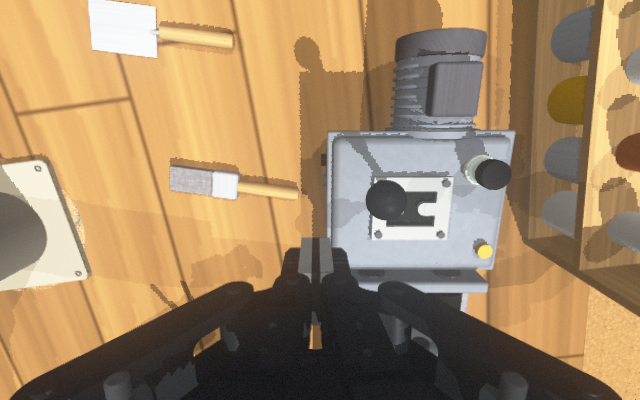

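Emit:
step_arm(moves="0 0 -0.2 0 0 0 0; 0 0.5 0 0 0 0 0; 0 0.8 0 0 0 0 0; 0 0.8 0 0 0 0 0; 0 0.6 0 0 0 0 0; 0 0.2 0 0 0 0 0; 0 0 0 0 0 0 0; 0 0 0 0 0 0 0")

```text
clock: 6.1
eef_pos: [511.4, 42.7, 217.6]
tool_rot: [-1.57, -0.002, -0.139]
force: [0.1, -0.2, 0.0]
width: -0.4
```

```bash
cat > look.py <<'E'
import sys
from cell import ctrl,get_image,nets
from h import *
tag=sys.argv[1]
s=ctrl.read_state();print(s['clock'],s['tool_rot'].round(3),'mill',tomill(s['eef_pos']).round(1),'F',s['force'].round(1))
for n in sys.argv[2:]:
    p=get_image(n);cv2.imwrite(f'pics/{n}{tag}.png',p['color'])
    if n=='side': cv2.imwrite(f'pics/sidez{tag}.png',cv2.resize(p['color'][110:250,230:420],None,fx=4,fy=4,interpolation=cv2.INTER_CUBIC))
    r=nets.place_of(p,'knob');print(n,[(x['position'],x['conf'],tomill(x['position']).round(1)) for x in r[:2]])
E
python3 look.py 2 side wrist
```

```text
6.1 [-1.57  -0.002 -0.139] mill [-111.1   39.8  217.6] F [ 0.1 -0.2  0. ]
side [([571.8, 34.3, 229.9], 0.41, array([-50.1,  39.8, 229.9])), ([621.4, -13.5, 138.0], 0.21, array([  5.6,  -0.7, 138. ]))]
wrist [([576.6, 27.5, 228.7], 0.63, array([-44.5,  33.7, 228.7]))]
```

View pics/sidez2.png

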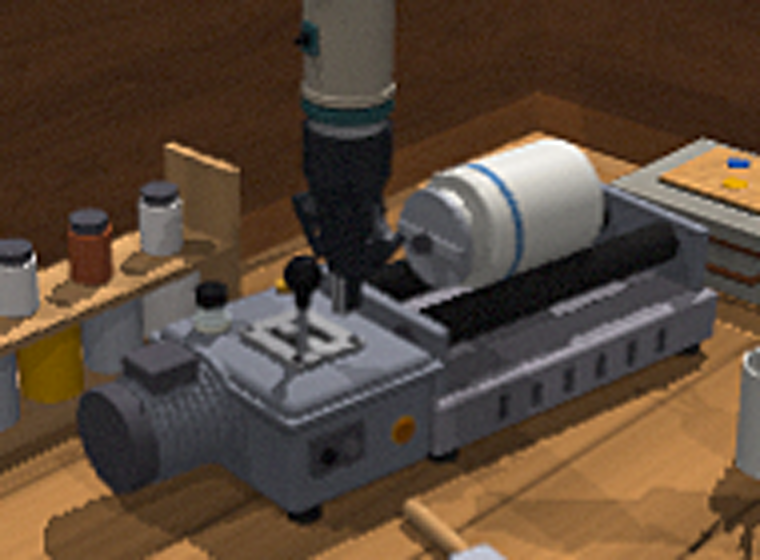

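View pics/wrist2.png

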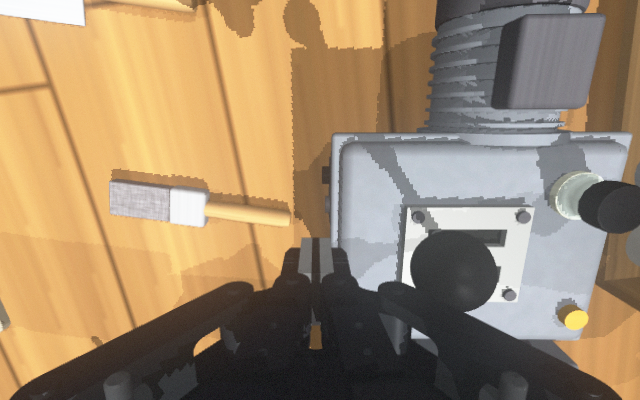

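```bash
cat >> h.py <<'E'
from scipy.spatial.transform import Rotation as Ro
def wcam(p,s):
    T=np.eye(4);T[:3,:3]=Ro.from_euler('xyz',s['tool_rot']).as_matrix();T[:3,3]=s['eef_pos']
    C=np.linalg.inv(T@np.array(p['T_tool_cam'])); q=dict(p);q['R']=C[:3,:3];q['t']=C[:3,3];return q
E
python3 - <<'E'
from cell import ctrl,get_image,nets
from h import *
s=ctrl.read_state();p=wcam(get_image('wrist'),s)
print(p['cx'],p['cy'],p['k1'],p['vertical_fov'])
print('tcp',proj(p,s['eef_pos']))
print('knob',tomill(unproj(p,(454,272),228)))
for u in(285,302,332,350): print(u,tomill(unproj(p,(u,245),218)))
r=nets.cut_out(p,'knob'); 
if r:
    m=r[0]['pixels'];ys,xs=np.nonzero(m);print(r[0]['conf'],xs.min(),xs.max(),ys.min(),ys.max(),xs.mean(),ys.mean())
E
```

```text
315.3174610373008 198.69063736987454 0.02267587699600406 63.7887939773133
tcp [[314.46510642 256.13554635]]
knob [-47.9609964   36.97821554 228.        ]
285 [-125.32931928   45.91970838  218.        ]
302 [-117.21283014   45.89456379  218.        ]
332 [-102.87689893   45.85754293  218.        ]
350 [-94.27366464  45.83985368 218.        ]
0.81 411 498 230 311 455.04299508107124 269.5161231554017
```

Emit:
step_arm(moves="0.2 0 0 0 0 0 0; 0.2 0 0 0 0 0 0; 0.06 0 0 0 0 0 0; 0.06 0 0 0 0 0 0; 0.06 0 0 0 0 0 0; 0.06 0 0 0 0 0 0; 0.06 0 0 0 0 0 0; 0.06 0 0 0 0 0 0; 0.06 0 0 0 0 0 0; 0.06 0 0 0 0 0 0; 0 0 0 0 0 0 0")

```text
clock: 7.5
eef_pos: [554.4, 36.8, 216.4]
tool_rot: [-1.57, -0.001, -0.139]
force: [-3.6, 0.8, 2.9]
width: 0.0
```

```bash
python3 look.py 3 side wrist
```

```text
7.5 [-1.57e+00 -1.00e-03 -1.39e-01] mill [-67.7  39.8 216.4] F [-3.6  0.8  2.9]
side [([585.7, 35.7, 228.3], 0.6, array([-36.6,  43.1, 228.3]))]
wrist [([585.8, 30.4, 232.5], 0.55, array([-35.7,  37.8, 232.5]))]
```

View pics/wrist3.png

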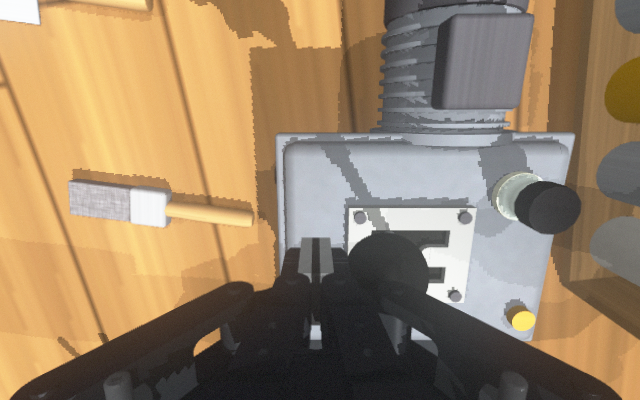

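Emit:
step_arm(moves="0.06 0 0 0 0 0 0; 0.06 0 0 0 0 0 0; 0.06 0 0 0 0 0 0; 0.06 0 0 0 0 0 0; 0.06 0 0 0 0 0 0; 0.06 0 0 0 0 0 0; 0.06 0 0 0 0 0 0; 0.06 0 0 0 0 0 0; 0.06 0 0 0 0 0 0; 0.06 0 0 0 0 0 0; 0 0 0 0 0 0 0")

```text
clock: 8.8
eef_pos: [584.3, 32.4, 216.3]
tool_rot: [-1.571, -0.001, -0.139]
force: [-1.7, 0.2, 2.6]
width: 0.2
```

```bash
python3 look.py 4 side wrist
```

```text
8.8 [-1.571e+00 -1.000e-03 -1.390e-01] mill [-37.5  39.6 216.3] F [-1.7  0.2  2.6]
side [([613.0, 32.0, 238.4], 0.57, array([ -9. ,  43.2, 238.4]))]
wrist [([617.4, 25.3, 236.6], 0.57, array([ -3.7,  37.1, 236.6]))]
```

View pics/wrist4.png

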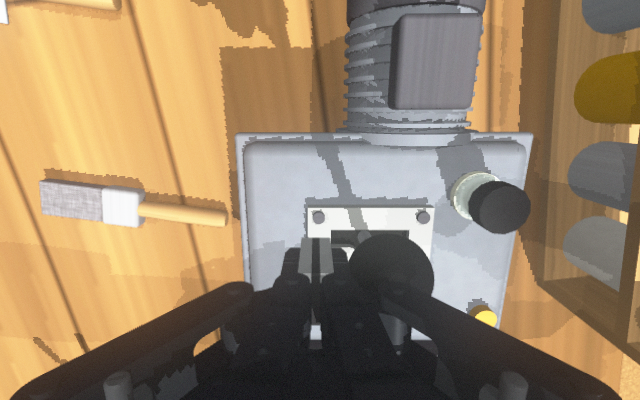

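View pics/sidez4.png

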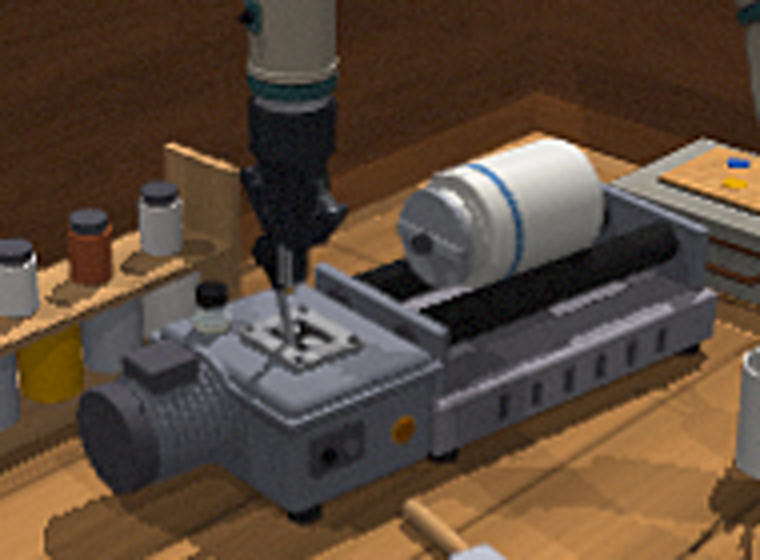

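```bash
python3 - <<'E'
from cell import ctrl,get_image,nets
from h import *
s=ctrl.read_state();p=wcam(get_image('wrist'),s)
print('plate far-left edge mid (expect 0,39)',tomill(unproj(p,(369.5,207),136)))
print(tomill(unproj(p,(306,207),136)),tomill(unproj(p,(434,207),136)))
for k in ([-5,39,237],[0,39,237],[-3,39,237]):
    K=mill(G,YAW,k)[0]
    C=p['R']@K+p['t']; # silhouette of sphere
    d=np.linalg.norm(C);n=C/d;ca=(18/d);cen=C-n*18*ca;rr=18*np.sqrt(1-ca**2)
    a=np.cross(n,[0,1,0]);a/=np.linalg.norm(a);b=np.cross(n,a)
    t=np.linspace(0,6.28,60);pts=cen+rr*(np.cos(t)[:,None]*a+np.sin(t)[:,None]*b)
    q=dict(p);q['R']=np.eye(3);q['t']=np.zeros(3);uv=proj(q,pts)
    print(k,uv.min(0),uv.max(0))
E
```

```text
plate far-left edge mid (expect 0,39) [  1.8259622   39.67654167 136.        ]
[-44.15644511  39.73073052 136.        ] [ 48.34787225  39.63298906 136.        ]
[-5, 39, 237] [349.61428473 236.11103736] [438.5881015  325.22306497]
[0, 39, 237] [361.2833863  236.10270227] [451.18838687 325.28634964]
[-3, 39, 237] [354.28770799 236.10732942] [443.61866089 325.24839248]
```

Emit:
step_arm(moves="0.05 0 0 0 0 0 0; 0.05 0 0 0 0 0 0; 0.05 0 0 0 0 0 0; 0 0 0 0 0 0 0; 0 0 0 0 0 0 0")

```text
clock: 9.55
eef_pos: [591.3, 31.5, 216.3]
tool_rot: [-1.571, -0.0, -0.139]
force: [-1.4, 0.2, 1.9]
width: -0.2
```

```bash
sed -i 's/616.,-12./617.9,-12.3/' h.py; grep G= h.py; python3 look.py 5 side wrist
```

```text
YAW=-0.138; G=np.array([617.9,-12.3])
9.55 [-1.571 -0.    -0.139] mill [-32.4  39.7 216.3] F [-1.4  0.2  1.9]
side [([623.3, 29.6, 235.8], 0.46, array([ -0.4,  42.2, 235.8]))]
wrist [([623.7, 22.4, 235.2], 0.84, array([  1. ,  35.2, 235.2])), ([616.9, -10.3, 3.0], 0.19, array([-1.3,  1.8,  3. ]))]
```

View pics/wrist5.png

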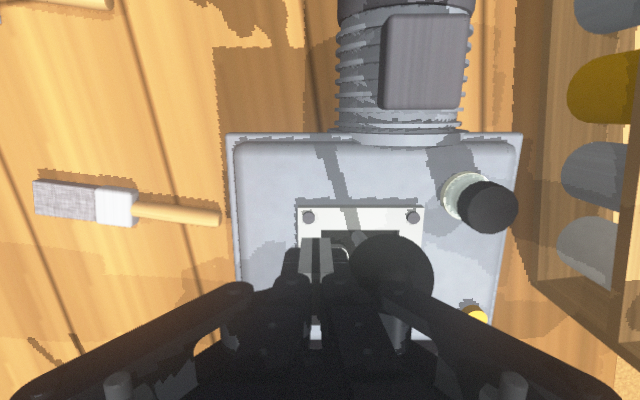

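Emit:
step_arm(moves="-0.2 0 0 0 0 0 0; -0.6 0 0 0 0 0 0; 0 0 0.6 0 0 0 0; 0 0 0.6 0 0 0 0; 0.4 0 0 0 0 0 0; 0.8 0 0 0 0 0 0; 0.2 0 0 0 0 0 0; 0 0 0 0 0 0 0; 0 0 0 0 0 0 0")

```text
clock: 10.65
eef_pos: [627.7, 86.9, 215.9]
tool_rot: [-1.571, 0.002, -0.139]
force: [0.3, 0.5, 0.3]
width: 0.3
```

```bash
python3 look.py 6 side wrist top
```

```text
10.65 [-1.571  0.002 -0.139] mill [ -3.9  99.6 215.9] F [0.3 0.5 0.3]
side [([624.0, 29.8, 233.6], 0.56, array([  0.3,  42.5, 233.6]))]
wrist []
top []
```

View pics/wrist6.png

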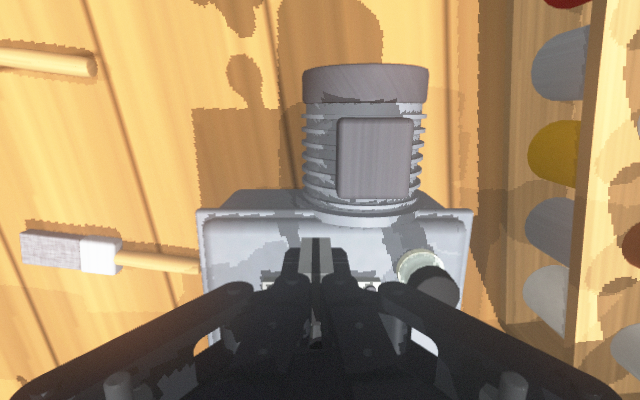

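View pics/sidez6.png

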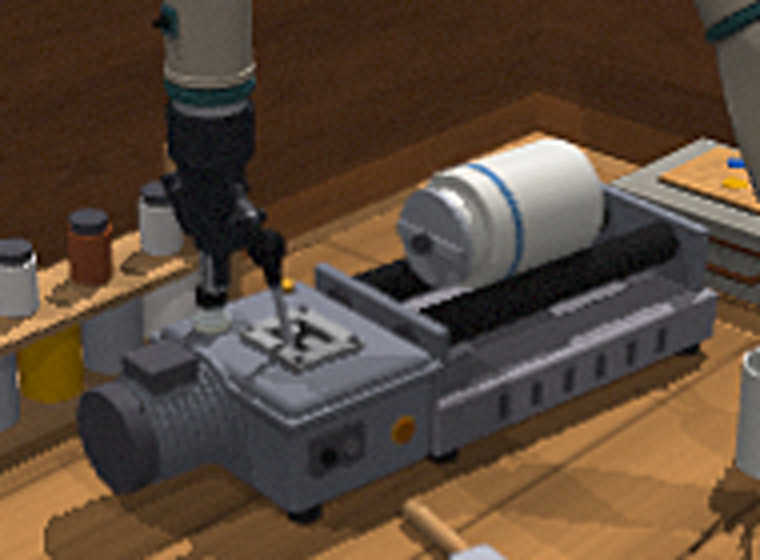

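Emit:
step_arm(moves="0.02 0 -0.2 0 0 0 0; 0.02 0 -0.2 0 0 0 0; 0 0 -0.06 0 0 0 0; 0 0 -0.06 0 0 0 0; 0 0 -0.06 0 0 0 0; 0 0 -0.06 0 0 0 0; 0 0 -0.06 0 0 0 0; 0 0 -0.06 0 0 0 0; 0 0 -0.06 0 0 0 0; 0 0 -0.06 0 0 0 0; 0 0 0 0 0 0 0")

```text
clock: 12.05
eef_pos: [624.9, 42.0, 216.3]
tool_rot: [-1.572, 0.0, -0.14]
force: [0.1, 2.7, 2.1]
width: -0.1
```

```bash
python3 look.py 7 side top
```

```text
12.05 [-1.572  0.    -0.14 ] mill [ -0.6  54.8 216.3] F [0.1 2.7 2.1]
side [([456.2, 440.7, 4.3], 0.68, array([-222.5,  426.4,    4.3])), ([619.1, 14.1, 240.7], 0.48, array([ -2.4,  26.3, 240.7]))]
top [([623.5, 12.5, 240.4], 0.54, array([  2.1,  25.3, 240.4]))]
```

View pics/sidez7.png

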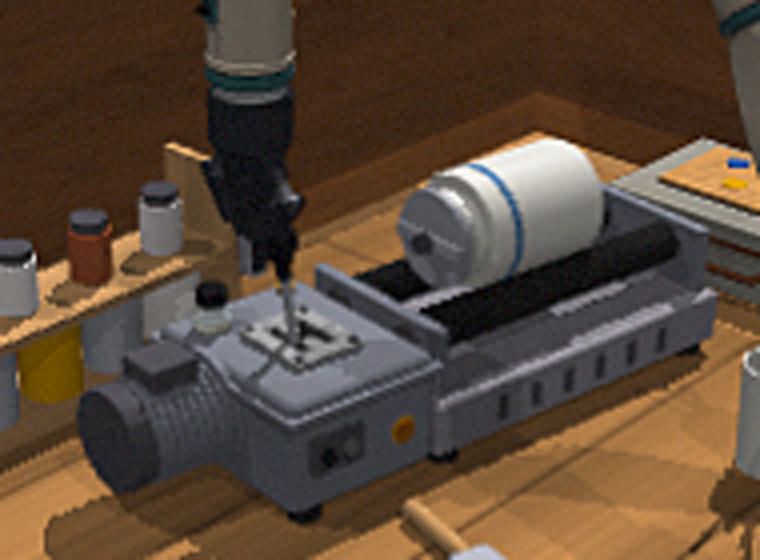

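Emit:
step_arm(moves="0 0 -0.06 0 0 0 0; 0 0 -0.08 0 0 0 0; 0 0 -0.08 0 0 0 0; 0 0 -0.08 0 0 0 0; 0 0 -0.08 0 0 0 0; 0 0 -0.08 0 0 0 0; 0 0 -0.08 0 0 0 0; 0 0 -0.08 0 0 0 0; 0 0 -0.08 0 0 0 0; 0 0 -0.08 0 0 0 0; 0 0 -0.08 0 0 0 0; 0 0 -0.08 0 0 0 0; 0 0 -0.08 0 0 0 0; 0 0 -0.06 0 0 0 0; 0 0 0 0 0 0 0")

```text
clock: 13.75
eef_pos: [617.2, -11.8, 216.1]
tool_rot: [-1.572, 0.001, -0.14]
force: [0.1, -0.1, -0.4]
width: 0.3
```

```bash
python3 look.py 8 side top wrist
```

```text
13.75 [-1.572e+00  1.000e-03 -1.400e-01] mill [ -0.7   0.4 216.1] F [ 0.1 -0.1 -0.4]
side [([613.3, -36.3, 236.2], 0.6, array([ -1.3, -24.4, 236.2]))]
top [([616.8, -37.4, 241.0], 0.36, array([  2.4, -25. , 241. ]))]
wrist [([614.7, -40.0, 239.9], 0.81, array([  0.6, -27.9, 239.9]))]
```

View pics/sidez8.png

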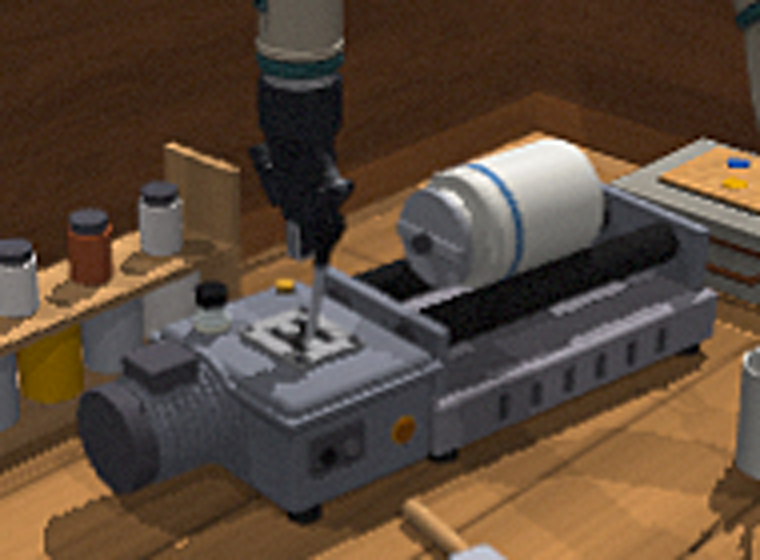

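View pics/top8.png

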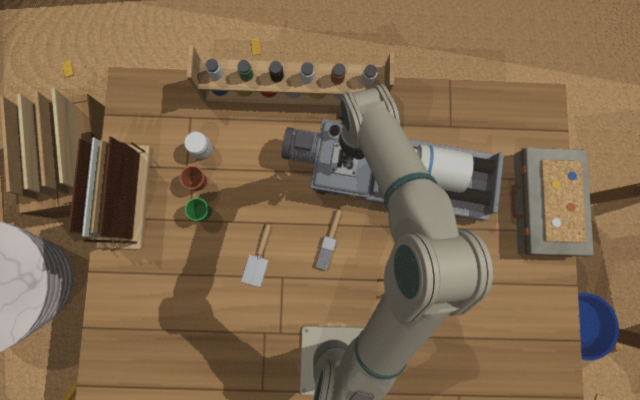

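Emit:
step_arm(moves="0 0 -0.06 0 0 0 0; 0 0 -0.06 0 0 0 0; 0 0 -0.06 0 0 0 0; 0 0 -0.04 0 0 0 0; 0 0 0 0 0 0 0")

```text
clock: 14.55
eef_pos: [615.9, -22.1, 216.3]
tool_rot: [-1.571, 0.0, -0.14]
force: [1.1, 0.5, 0.3]
width: 0.1
```

```bash
python3 look.py 9 side top wrist
```

```text
14.55 [-1.571  0.    -0.14 ] mill [ -0.7 -10.  216.3] F [1.1 0.5 0.3]
side [([612.3, -49.2, 237.8], 0.61, array([ -0.5, -37.3, 237.8]))]
top [([613.5, -49.6, 236.7], 0.41, array([  0.8, -37.6, 236.7]))]
wrist []
```

View pics/wrist9.png

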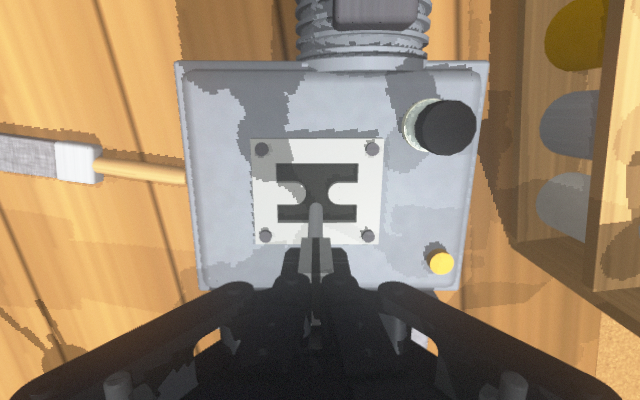

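Emit:
step_arm(moves="0 0 -0.04 0 0 0 0; 0 0 -0.02 0 0 0 0; 0 0 0 0 0 0 0")

```text
clock: 15.15
eef_pos: [615.5, -24.3, 216.2]
tool_rot: [-1.57, 0.0, -0.139]
force: [-0.7, 1.4, 0.1]
width: -0.0
```

```bash
python3 look.py 10 side top wrist; python3 - <<'E'
from cell import ctrl
print(ctrl.read_state()['force'])
E
```

```text
15.15 [-1.57   0.    -0.139] mill [ -0.7 -12.2 216.2] F [-0.7  1.4  0.1]
side [([612.8, -51.1, 236.2], 0.5, array([  0.3, -39.1, 236.2]))]
top [([612.9, -52.4, 238.3], 0.56, array([  0.6, -40.4, 238.3]))]
wrist [([611.9, -54.9, 236.2], 0.88, array([-1.000e-01, -4.300e+01,  2.362e+02]))]
[ 0.47317302  1.16213413 -1.3419837 ]
```

Emit:
step_arm(moves="0 0 0.1 0 0 0 0; 0 0 0.4 0 0 0 0; -0.5 0 0 0 0 0 0; -0.8 0 0 0 0 0 0; -0.1 0 -0.2 0 0 0 0; 0 0 -0.5 0 0 0 0; 0 0 -0.36 0 0 0 0; 0 0 0 0 0 0 0; 0 0 0 0 0 0 0")

```text
clock: 16.35
eef_pos: [542.7, -42.5, 216.5]
tool_rot: [-1.57, -0.001, -0.14]
force: [0.4, 0.7, -1.0]
width: 0.1
```

```bash
python3 look.py 11 side top wrist
```

```text
16.35 [-1.57e+00 -1.00e-03 -1.40e-01] mill [-70.3 -40.2 216.5] F [ 0.4  0.7 -1. ]
side [([609.7, -51.7, 237.6], 0.56, array([ -2.7, -40.2, 237.6]))]
top []
wrist [([613.9, -56.2, 236.5], 0.69, array([  2.1, -44. , 236.5]))]
```

View pics/wrist11.png

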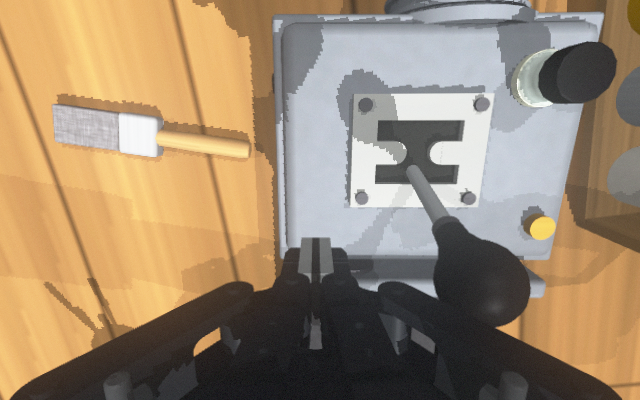

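View pics/sidez11.png

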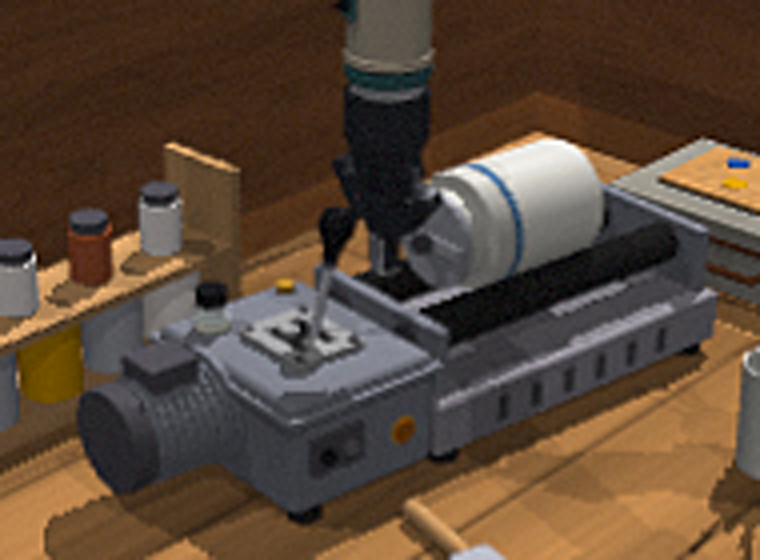

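Emit:
step_arm(moves="0.3 0 0 0 0 0 0; 0.3 0 0 0 0 0 0; 0.06 0 0 0 0 0 0; 0.06 0 0 0 0 0 0; 0.06 0 0 0 0 0 0; 0.06 0 0 0 0 0 0; 0.06 0 0 0 0 0 0; 0.06 0 0 0 0 0 0; 0.06 0 0 0 0 0 0; 0 0 0 0 0 0 0")

```text
clock: 17.65
eef_pos: [593.3, -49.6, 216.3]
tool_rot: [-1.571, -0.0, -0.139]
force: [-2.2, 0.2, 0.6]
width: -0.1
```

```bash
python3 look.py 12 side top
```

```text
17.65 [-1.571 -0.    -0.139] mill [-19.2 -40.4 216.3] F [-2.2  0.2  0.6]
side [([623.0, -52.2, 236.3], 0.52, array([ 10.5, -38.8, 236.3]))]
top [([627.9, -55.9, 235.5], 0.43, array([ 15.9, -41.8, 235.5]))]
```

View pics/sidez12.png

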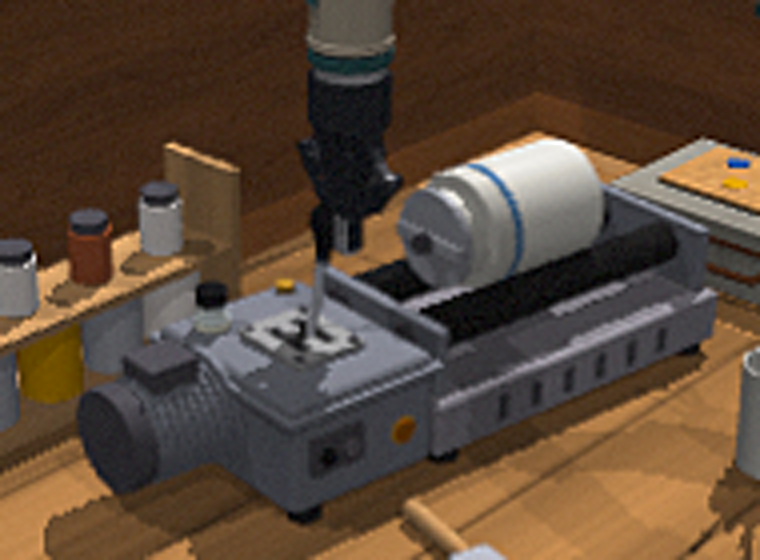

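Emit:
step_arm(moves="0.06 0 0 0 0 0 0; 0.06 0 0 0 0 0 0; 0.06 0 0 0 0 0 0; 0.06 0 0 0 0 0 0; 0.06 0 0 0 0 0 0; 0.06 0 0 0 0 0 0; 0.06 0 0 0 0 0 0; 0.06 0 0 0 0 0 0; 0.06 0 0 0 0 0 0; 0.06 0 0 0 0 0 0; 0.06 0 0 0 0 0 0; 0 0 0 0 0 0 0")

```text
clock: 19.05
eef_pos: [626.0, -54.3, 216.2]
tool_rot: [-1.571, -0.0, -0.139]
force: [-1.8, -0.3, -0.7]
width: -0.3
```

```bash
python3 look.py 13 side top
```

```text
19.05 [-1.571 -0.    -0.139] mill [ 13.8 -40.4 216.2] F [-1.8 -0.3 -0.7]
side [([656.1, -57.3, 231.7], 0.64, array([ 44. , -39.3, 231.7]))]
top [([660.8, -54.8, 232.2], 0.47, array([ 48.3, -36.2, 232.2]))]
```

View pics/sidez13.png

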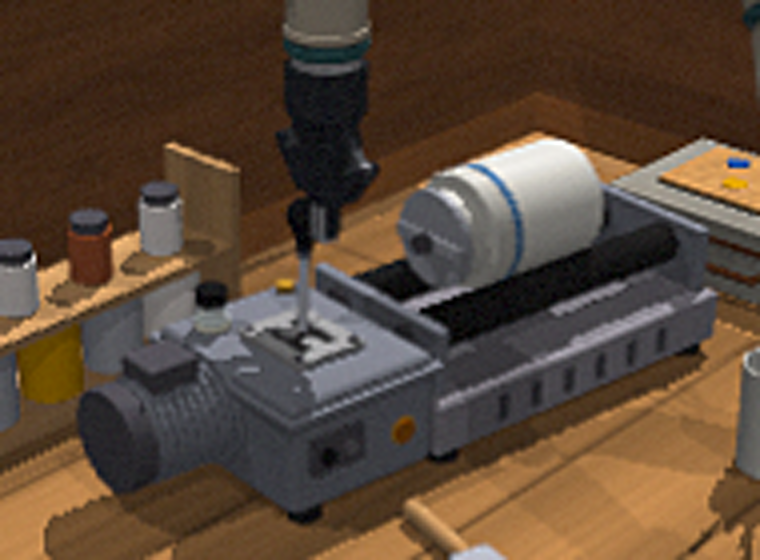

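Emit:
step_arm(moves="0.04 0 0 0 0 0 0; 0.04 0 0 0 0 0 0; 0.04 0 0 0 0 0 0; 0.04 0 0 0 0 0 0; 0 0 0 0 0 0 0")

```text
clock: 19.75
eef_pos: [633.8, -55.2, 216.2]
tool_rot: [-1.571, -0.0, -0.139]
force: [-1.4, 0.4, -1.9]
width: 0.1
```

Emit:
step_arm(moves="0.02 0 0 0 0 0 0; 0.02 0 0 0 0 0 0; 0 0 0 0 0 0 0")

```text
clock: 20.05
eef_pos: [635.6, -55.5, 216.4]
tool_rot: [-1.571, -0.0, -0.139]
force: [-3.3, 0.2, -2.0]
width: 0.4
```

Emit:
step_arm(moves="0.02 0 0 0 0 0 0; 0 0 0 0 0 0 0")

```text
clock: 20.25
eef_pos: [636.6, -55.6, 216.3]
tool_rot: [-1.571, -0.0, -0.139]
force: [-2.2, -0.1, -0.8]
width: -0.3
```

Emit:
step_arm(moves="0.02 0 0 0 0 0 0; 0 0 0 0 0 0 0")

```text
clock: 20.45
eef_pos: [637.6, -55.8, 216.3]
tool_rot: [-1.571, -0.0, -0.139]
force: [-1.8, 0.4, -2.2]
width: -0.0
```

Emit:
step_arm(moves="0.02 0 0 0 0 0 0; 0 0 0 0 0 0 0")

```text
clock: 20.65
eef_pos: [638.5, -55.9, 216.3]
tool_rot: [-1.571, -0.0, -0.139]
force: [-1.6, 0.6, -1.9]
width: -0.1
```

Emit:
step_arm(moves="0.02 0 0 0 0 0 0; 0 0 0 0 0 0 0")

```text
clock: 20.85
eef_pos: [639.4, -56.0, 216.3]
tool_rot: [-1.571, 0.0, -0.139]
force: [-2.1, 1.1, -0.9]
width: -0.4
```

```bash
python3 look.py 14 side top
```

```text
20.85 [-1.571  0.    -0.139] mill [ 27.4 -40.4 216.3] F [-2.1  1.1 -0.9]
side [([669.3, -56.1, 227.5], 0.68, array([ 56.9, -36.3, 227.5]))]
top [([673.8, -57.2, 226.1], 0.48, array([ 61.5, -36.8, 226.1]))]
```

View pics/sidez14.png

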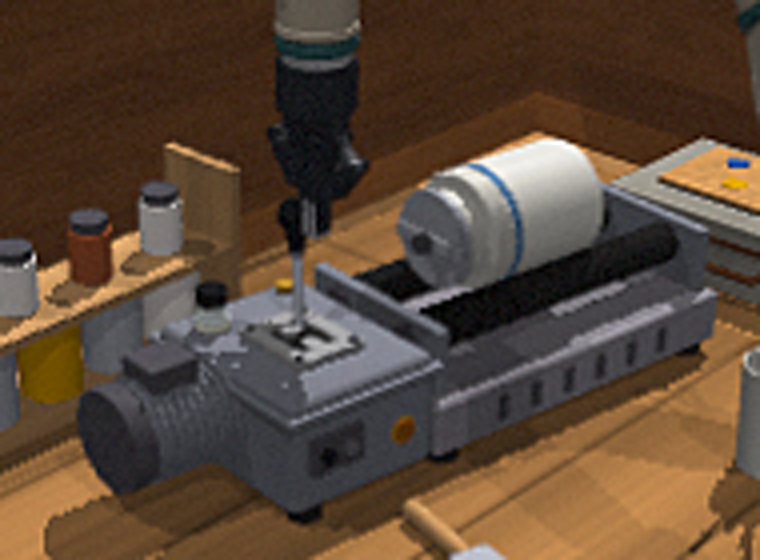

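Near home; continue in 1 mm steps until the stop shows in the force.

Emit:
step_arm(moves="0.02 0 0 0 0 0 0; 0 0 0 0 0 0 0")

```text
clock: 21.25
eef_pos: [640.1, -56.1, 216.2]
tool_rot: [-1.571, 0.001, -0.139]
force: [-2.8, 0.4, -1.9]
width: -0.1
```

Emit:
step_arm(moves="0.02 0 0 0 0 0 0; 0 0 0 0 0 0 0")

```text
clock: 21.45
eef_pos: [640.8, -56.2, 216.0]
tool_rot: [-1.571, 0.002, -0.139]
force: [-3.6, 2.2, -1.7]
width: 0.1
```

Emit:
step_arm(moves="0.02 0 0 0 0 0 0; 0 0 0 0 0 0 0")

```text
clock: 21.65
eef_pos: [641.3, -56.2, 215.9]
tool_rot: [-1.571, 0.003, -0.139]
force: [-6.2, 1.8, -2.4]
width: 0.2
```

Emit:
step_arm(moves="0.02 0 0 0 0 0 0; 0 0 0 0 0 0 0")

```text
clock: 21.85
eef_pos: [641.7, -56.3, 215.9]
tool_rot: [-1.571, 0.004, -0.139]
force: [-7.8, 2.2, 0.1]
width: 0.3
```

Emit:
step_arm(moves="0.02 0 0 0 0 0 0; 0 0 0 0 0 0 0; 0 0 0 0 0 0 0")

```text
clock: 22.15
eef_pos: [642.0, -56.3, 215.7]
tool_rot: [-1.571, 0.005, -0.139]
force: [-8.6, 1.1, -0.3]
width: -0.0
```

```bash
python3 look.py 15 side top
```

```text
22.15 [-1.571  0.005 -0.139] mill [ 30.  -40.3 215.7] F [-8.6  1.1 -0.3]
side [([669.3, -57.4, 227.5], 0.59, array([ 57.1, -37.6, 227.5]))]
top [([675.2, -55.9, 225.7], 0.5, array([ 62.8, -35.3, 225.7]))]
```

Emit:
step_arm(moves="-0.1 0 0 0 0 0 0; -0.3 0 0 0 0 0 0; -0.8 0 0 0 0 0 0; -0.8 0 0 0 0 0 0; 0 -0.6 0 0 0 0 0; 0 -1 0 0 0 0 0; 0 -0.6 0 0 0 0 0; 0 0 0 0 0 0 0; 0 0 0 0 0 0 0; 0 0 0 0 0 0 0")

```text
clock: 23.35
eef_pos: [545.5, -43.2, 325.8]
tool_rot: [-1.571, -0.0, -0.139]
force: [0.5, -0.2, -0.8]
width: 0.0
```

```bash
python3 look.py 16 side top wrist; python3 - <<'E'
from cell import get_image,nets
from h import *
p=get_image('side')
for t in('gate_mid','jar_centre','green_cup','clay_cup','paint_tin','brush_jar','brush','spatula'):
    print(t,[(x['position'],x['conf']) for x in nets.place_of(p,t)[:2]])
p=get_image('wrist');print('pot',[(x['position'],x['conf']) for x in nets.place_of(p,'pigment_pot')[:1]])
E
```

```text
23.35 [-1.571 -0.    -0.139] mill [-67.5 -40.6 325.8] F [ 0.5 -0.2 -0.8]
side [([670.7, -54.8, 226.1], 0.71, array([ 58.1, -34.8, 226.1])), ([455.1, 440.0, 1.4], 0.67, array([-223.5,  425.6,    1.4]))]
top [([675.2, -58.7, 227.2], 0.53, array([ 63.1, -38.1, 227.2]))]
wrist [([677.8, -61.7, 224.9], 0.7, array([ 66.1, -40.7, 224.9]))]
gate_mid [([618.6, -13.5, 141.7], 0.75)]
jar_centre [([593.3, -288.8, 182.9], 0.59)]
green_cup [([454.7, 437.6, 2.3], 0.7)]
clay_cup [([557.9, 463.9, 3.1], 0.68)]
paint_tin [([669.2, 453.1, -1.3], 0.97)]
brush_jar [([284.1, -317.0, -1.1], 0.75)]
brush [([379.7, 17.9, 3.6], 0.77)]
spatula [([322.6, 249.0, 2.6], 0.78), ([668.1, 454.5, 0.5], 0.23)]
pot [([697.6, 25.7, 128.8], 0.8)]
```

View pics/sidez16.png

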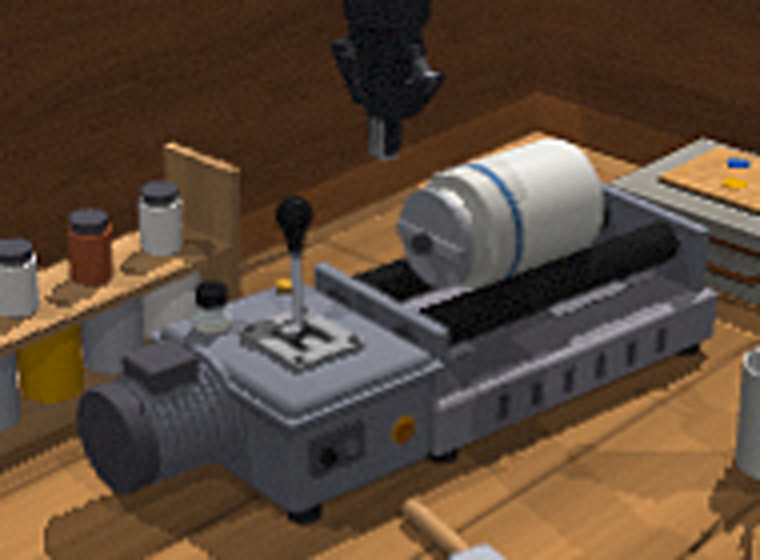

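View pics/wrist16.png

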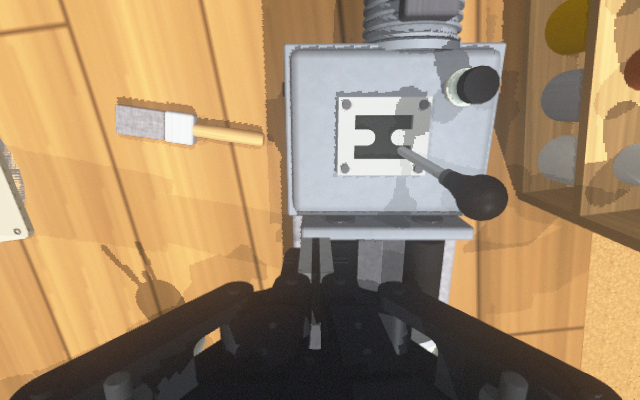

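```bash
python3 -c "
from cell import ctrl
print(ctrl.finish_job())"
```

```text
the job is handed in; nothing more can be done
None
```

The lever is in third and the job is handed in; `finish_job` reports no verdict, so I can't confirm the score. I used shut fingertips on the knob throughout and never gripped it. I pushed it forward out of second to the cross channel, then from the left across to the right, then forward into third. The hand then drew back and up.

**Force:** in the readings I took, moving the lever needed about 2–4 N. Against the end stop in third the push rose to about 8.6 N, well under the 30 N limit, and the knob stopped moving there.

**Final position:** the last pictures show the rod at the far end of the far right slot. The networks put the knob in the mill's frame at x 58 (side), 63 (top) and 66 (wrist), with y between -35 and -41. They disagree by up to 8 mm in x, but all are at or beyond the expected 57 for home. The job was handed in at about 24 s of the 56 s allowed.

**Loose things:** every loose thing reads within about 6 mm of where it first stood, which is network noise. The hand was clear, with the tool about 100 mm above and 120 mm behind the knob and no contact force.

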